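Unpack two regulators and save the spacer plate

TASK

Unpack the stack in the steel frame from the top down, finishing with each piece before lifting the next: stand both finned regulators side by side or end to end on the floor of the flat tray, fins up, and put the spacer plate from between them flat on the pile in the plate holder. The holder's walls only leave room for fingers at a plate's two short ends, which the frame covers, so put the plate down (the rubber pad is free for that) and take it again the other way. Lower every piece right down before letting go of it, and leave the other things on the bench where they are.

Things in the scene. Friction and masses are not known exactly. Their poses are not given: they have to be found in the camera images.
- regulator_top: Upper regulator of the stack: finned aluminium block 60 long (x) x 44 wide (y) x 24 high, fins on top and running along x, about 180 g (varies). Origin at the centre of its underside, z up out of the fins. It lies on the spacer; nothing is attached to anything.
- spacer: Spacer plate between the two regulators: plain brown rigid sheet 60 long (x) x 48 wide (y) x 8 thick, about 45 g. Origin at the centre of its underside. It sticks out 2 past the regulators on each long side.
- regulator_low: Lower regulator of the stack: finned aluminium block 60 long (x) x 44 wide (y) x 24 high, fins on top and running along x, about 180 g (varies). Origin at the centre of its underside, z up out of the fins. It stands on the frame's base.
- frame: Fixed steel frame round the stack, x along the stack. Base 84 (x) x 60 (y) x 6; end walls 6 thick, 56 wide, inner faces at x = +-32.5, tops 46 above the bench; sides (+-y) open. Above the bench: lower regulator 6 to 30, spacer 30 to 38, upper regulator 38 to 62. Origin: underside centre, on the bench. Place, yaw vary.
- holder: Fixed steel plate holder, open-topped, outside 77 (x) x 65 (y) x 40 high, floor 8 thick, inside 65 x 53, for plates with their long side along x. Long walls (+-y) closed; ends (+-x) open 41 wide in the middle between corner posts: fingers fit there. One plate lies in it: the pile top is 16 above the bench, the next plate rests there. Origin: underside centre, on the bench. Place, yaw vary.
- old_spacer: The plate already in the holder, same as the spacer (60 x 48 x 8), underside 8 above the bench; stays there under the other.
- tray: Fixed low steel tray, empty: outside 166 (x) x 116 (y) x 11 high, walls and floor 3 thick (inner floor 3 above the bench). Origin at the underside centre, on the bench. Place and yaw vary. Regulators fit e.g. end to end at x = +-38.
- pad: Fixed flat rubber pad 110 x 110 x 5 thick, empty, a free place to put a plate down. Origin at the underside centre, on the bench. Place and yaw vary.
- flux_jar: Bystander: small amber jar, 38 across, 45 high, origin at underside centre.
- lock_barrel: Bystander: brass lock barrel standing on its flange, 36 across, 38 high, origin at underside centre.
- bearing: Bystander: steel ball bearing lying flat, 42 across, 13 high, origin at underside centre.
- pliers: Bystander: pliers with red grips lying flat, 150 long along x, about 65 wide, 14 high, origin near the pivot on the bench.
- screwdriver: Bystander: screwdriver lying along its x, 180 long, up to about 35 high.
- wrench: Bystander: open wrench lying along its x, 160 long, about 10 high.
- plastic_reel: Bystander: empty black reel, 54 across, 28 high, origin at underside centre.

How it is judged:
By the outcome, as a careful person would: the job done as asked, in the order asked, and still so for the second after the job is handed in, with the robot touching nothing.
It also fails if it takes over 67 s, if anything falls off the work surface, if the arm or the gripper's body presses on something with over 40 N, if the wrist force passes 120 N, or if a joint passes its speed limit or range.

ROBOT

A 6-joint arm with a two-finger parallel gripper is mounted at the origin on the work surface. World frame = base frame: x ahead of the robot, y to its left, z up, the work surface at z = 0. Lengths are in m, angles in rad, forces in N, time in s.
With the tool pointing down it reaches from about 0.35 to 0.875 m from the base axis. Payload 15.5 kg.
Tool frame: the origin (TCP) lies on the centre line of the jaws, within the pads' length; the fingertips stand 14 mm ahead of it and the grasp point (between the pads) lies 5 mm behind it; z points along the fingers, y is the line along which they close (so a half turn about z gives the same grasp; the last joint's range is limited). The gripper opens to 85 mm and grips with 20 to 120 N. Pads are 22 mm wide; open, the fingers measure 114 mm over their backs; the gripper's body (76 mm by 85 mm) begins 54 mm behind the grasp point. The pads swing forward as they close: fully open they stand 13 mm farther back than shut.
Start: joints at [-1.339, 0.494, 1.345, -0, 1.302, -0.096], TCP at [0.201, -0.592, 0.245] pointing down, gripper open.
Joint ranges: [-2.91, 2.91], [-0.82, 2.16], [0.22, 2.67], [-1.22, 4.37], [0.12, 2.79], [-3.08, 3.08]. Speed limits (rad/s): [1.89, 1.89, 2.57, 3.01, 3.01, 3.01].

INTERFACE

Orientations are given as a unit quaternion [x, y, z, w].
In Python, from bench import state, capture, calibration, finish_job gives the robot as it stands.
- The arm moves only by the shell command python3 -m creep 'ROWS'. ROWS is JSON, a list of rows, each an object with "fingers": the finger opening in mm, from 0 to 85.4; "travel": the shift along the tool's x, y, z in mm, a list of three; "angular": the turn, a rotation vector about the tool's x, y, z in rad, a list of three. A call has 1 to 8 rows; each row shifts and turns the commanded pose from where the row before left it, along the tool's axes as they then stand; what a row does not reach is not made up. A row lasts 1/8 s, in which the tool goes at most 62.5 mm and 10.7 degrees, less where a joint would pass 70% of its speed; a pose out of reach is approached as far as the arm can. A call with a gripper value outside its range is refused whole. The fingers move at their own pace and stop on an object; the grip force is fixed at half the most. Time passes only in rows, so rows that do not move let the fingers close. It gives the time, the measured TCP pose, the force, the opening and the grip force at its end, in the units of the state.
- state(): the state, without advancing time (a new reading comes with each control period).
- capture(name): name is "scene" or "top" or "wrist"; returns the picture (400x640x3 uint8, red, green, blue); there is no depth.
- calibration(name): a dict with "fx", "fy", "cx", "cy" (pixels), "position" and "attitude" of the camera in the world; the wrist camera has in their place "mount" (4x4, takes a point from camera to tool coordinates, whose origin is the TCP and whose axes are the flange's). Camera axes: x right, y up, looking along -z (the intrinsics and any distortion apply to the point x, -y, -z); pixel columns grow to the right and rows downward; lengths in m; the calibration is good to about 2 mm. A picture is of the moment at which its call begins: read the wrist's pose just before it. calibration takes no time and is no camera call.
- finish_job(): hands the job in; it is judged then, once.
The state is a dict: "t": time; "joints": joint angles; "qvel": joint speeds; "effort": joint torques, N m; "tcp_pos": TCP position; "orientation": TCP orientation; "force": force on the tool from outside, world axes, zero at the start; "ft_torque": the same for the moment, N m; "opening": finger opening in m; "finger_force": force on a finger pad.
Only numpy, scipy, OpenCV 4.12 (cv2) and the standard library are available. Lean on these libraries where they do the work, as an engineer would, in place of code of your own. Each camera call takes 0.05 s, during which the arm holds its last target. There are 200 camera calls.

## Working session

There is one attempt and no reset: what is moved stays moved. The work goes in short steps, Python scripts to look and compute and a shell command to move; the robot and the scene stay as the last step left them, time stands still between calls to the robot, and variables do not carry over. Pictures are saved under pics/ and viewed, at most 10 in all, crops included, and the job is handed in when it is done.

```bash
mkdir -p pics; ls; python3 - <<'E'
from bench import *
import cv2
for n in("top","scene"):
    cv2.imwrite(f"pics/{n}0.png",cv2.cvtColor(capture(n),cv2.COLOR_RGB2BGR)); print(n,calibration(n))
print(calibration("wrist"));print(state())
E
```

```text
pics
top {'fx': 404.66406974819637, 'fy': 404.66406974819637, 'cx': 321.3353615018712, 'cy': 197.6992758480399, 'position': array([0.4017236 , 0.00895562, 0.90845351]), 'attitude': array([ 0.07145466, -0.06593972, -0.69805801,  0.70940905])}
scene {'fx': 362.69437651110786, 'fy': 362.69437651110786, 'cx': 328.3324611586808, 'cy': 202.70075833686505, 'position': array([0.89772664, 0.34153353, 0.6736652 ]), 'attitude': array([0.11485239, 0.30795995, 0.87715057, 0.35010924])}
{'fx': 318.62654987596744, 'fy': 318.62654987596744, 'cx': 322.9647327190715, 'cy': 198.36511086480655, 'mount': array([[-5.47252403e-04,  9.48006506e-01,  3.18250474e-01,
         8.21141922e-02],
       [ 9.99999191e-01,  8.84314719e-04, -9.14638535e-04,
         1.59593693e-05],
       [-1.14851686e-03,  3.18249716e-01, -9.48006223e-01,
        -1.28410477e-01],
       [ 0.00000000e+00,  0.00000000e+00,  0.00000000e+00,
         1.00000000e+00]])}
{'t': 0.1, 'joints': array([-1.33846224e+00,  4.94107433e-01,  1.34605107e+00,  1.20042993e-05,
        1.30252374e+00, -9.54888522e-02]), 'qvel': array([-0.00172053, -0.00150962, -0.00095548, -0.00066993, -0.00096336,
       -0.00126349]), 'effort': array([ 2.51998099e-03, -8.83587527e+01, -3.84561539e+01, -1.12951118e-04,
        5.14671381e-03, -6.00488747e-06]), 'tcp_pos': array([ 0.20118147, -0.59141199,  0.24477448]), 'orientation': array([ 9.86596678e-01,  1.63176893e-01, -3.14742509e-05, -5.43916949e-04]), 'force': array([ 0.46196929, -0.2426788 ,  0.36310403]), 'ft_torque': array([ 0.0096728 , -0.01600986,  0.0242943 ]), 'finger_force': 0.0, 'opening': 0.08574506469873519}
```

View pics/top0.png

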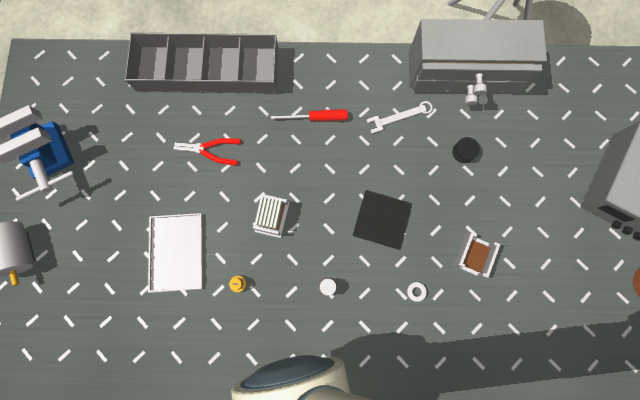

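View pics/scene0.png

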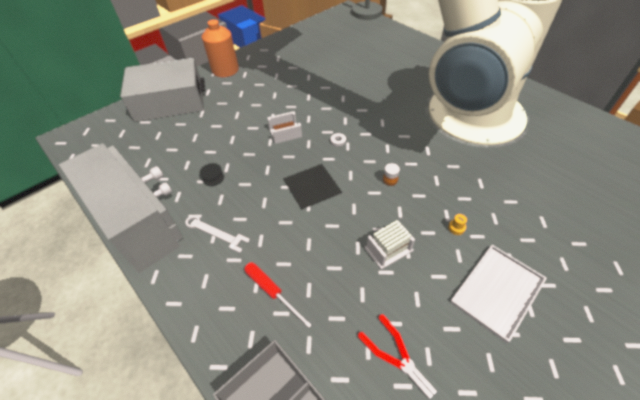

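The top view shows the frame with its stack at (271,215), the tray at (176,252), the pad at (382,219) and the holder at (479,255). The screwdriver, wrench, reel and pliers are at the rear. The jar and bearing (328,287; 417,291) and the brass barrel (238,284) are near the robot. I'll enlarge the four fixtures.

```bash
python3 - <<'E'
import cv2,numpy as np
im=cv2.imread("pics/top0.png")
f=lambda x,y,w,h:cv2.resize(im[y:y+h,x:x+w],(400,300),interpolation=cv2.INTER_CUBIC)
cv2.imwrite("pics/crop0.png",np.vstack([np.hstack([f(235,185,80,60),f(440,225,80,60)]),np.hstack([f(342,189,80,60),f(124,212,108,81)])]))
E
cat > h.py <<'E'
import numpy as np
from scipy.spatial.transform import Rotation as R
from bench import *
def ray(name,uv,z,tcp=None,q=None):
    "pixels -> world points on the plane z"
    c=calibration(name); uv=np.atleast_2d(np.array(uv,float))
    d=np.c_[(uv[:,0]-c['cx'])/c['fx'],-(uv[:,1]-c['cy'])/c['fy'],-np.ones(len(uv))]
    if name=="wrist":
        M=c['mount'];Rt=R.from_quat(q).as_matrix();o=tcp+Rt@M[:3,3];A=Rt@M[:3,:3]
    else: o=c['position'];A=R.from_quat(c['attitude']).as_matrix()
    d=d@A.T; return o+d*((z-o[2])/d[:,2])[:,None]
def yaw(a,b): return np.degrees(np.arctan2(b[1]-a[1],b[0]-a[0]))
def go(x,y,z,dirdeg,s=None):
    "shift and turn in tool axes, so that the tool points down at x,y,z with jaw line along dirdeg (mod 180)"
    s=s or state(); Q=R.from_quat(s['orientation']);m=Q.as_matrix()
    best=None
    for k in(0,180):
        a=np.radians(dirdeg+k);y_=np.array([np.cos(a),np.sin(a),0]);z_=np.array([0,0,-1.]);T=np.c_[np.cross(y_,z_),y_,z_]
        r=R.from_matrix(m.T@T).as_rotvec()
        if best is None or abs(r[2])<abs(best[0][2]): best=(r,T)
    r,T=best; d=np.array([x,y,z])-s['tcp_pos']
    print("turn",r.round(3),"travel before-turn axes mm",(m.T@d*1e3).round(1),"after-turn axes",(T.T@d*1e3).round(1),"j6",s['joints'][5].round(2))
E
```

```text
(no output)
```

View pics/crop0.png

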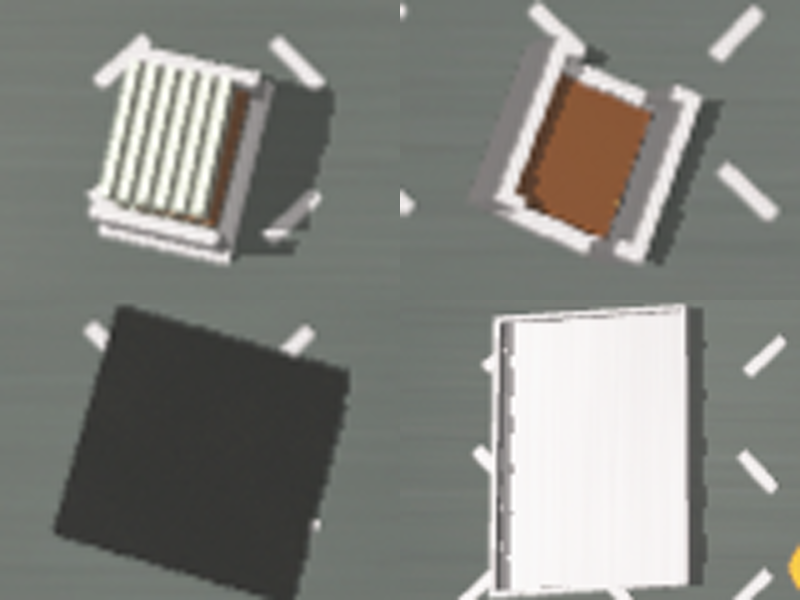

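The crop shows the fins running from (102,200) to (128,60). The holder rim corners are near (550,42), (700,95), (643,263) and (497,203). The pad and tray corners are also clear, and the tray's long side is nearly along world x.

```bash
python3 - <<'E'
from h import *
def show(n,p,off,k,z):
    p=np.array(p,float); uv=np.array(off[:2])+(p-np.array(off[2:]))/k-0.4
    w=ray("top",uv,z); c=w.mean(0)
    TL,TR,BR,BL=w
    print(n,(c*1e3).round(1),"yaw vert",round(yaw(BL,TL),1),round(yaw(BR,TR),1),"horiz",round(yaw(TR,TL),1),round(yaw(BR,BL),1),"len",[round(1e3*np.linalg.norm(a-b)) for a,b in((TL,BL),(TR,BR),(TL,TR),(BL,BR))])
show("fins",[(128,60),(236,72),(212,225),(102,200)],(235,185,0,0),5,.062)
show("holder",[(550,42),(700,95),(643,263),(497,203)],(440,225,400,0),5,.040)
show("pad",[(120,305),(350,370),(297,600),(53,532)],(342,189,0,300),5,.005)
show("tray",[(495,317),(686,305),(690,584),(490,597)],(124,212,400,300),3.7037,.011)
for n,p in dict(barrel=(238,284),jar=(328,287),bearing=(417,291)).items(): print(n,ray("top",p,.03)[0].round(3))
E
```

```text
fins [535.2 128.4  62. ] yaw vert -7.7 -6.7 horiz 84.5 78.1 len [61, 66, 47, 48]
holder [ 454.9 -319.8   40. ] yaw vert -20.8 -22.0 horiz 70.9 68.3 len [73, 76, 66, 65]
pad [ 533.8 -121.1    5. ] yaw vert -16.2 -14.1 horiz 74.7 75.3 len [109, 107, 108, 112]
tray [452.2 338.5  11. ] yaw vert 4.7 5.1 horiz 94.5 94.6 len [166, 166, 116, 117]
barrel [0.385 0.191 0.03 ]
jar [ 0.382 -0.     0.03 ]
bearing [ 0.377 -0.188  0.03 ]
```

```bash
python3 -c "
from h import *
go(.535,.128,.18,82.5)"
```

```text
turn [-0.001  0.     0.459] travel before-turn axes mm [ 547.7 -573.5   65.5] after-turn axes [ 237.1 -756.8   64.8] j6 -0.1
```

```bash
python3 -m creep '[{"fingers":85,"travel":[39,-41,0],"angular":[0,0,0]},{"fingers":85,"travel":[39,-41,0],"angular":[0,0,0]},{"fingers":85,"travel":[39,-41,0],"angular":[0,0,0]},{"fingers":85,"travel":[39,-41,0],"angular":[0,0,0]},{"fingers":85,"travel":[39,-41,0],"angular":[0,0,0]},{"fingers":85,"travel":[39,-41,0],"angular":[0,0,0]},{"fingers":85,"travel":[39,-41,5],"angular":[0,0,0]},{"fingers":85,"travel":[39,-41,5],"angular":[0,0,0]}]'
python3 -m creep '[{"fingers":85,"travel":[39,-41,10],"angular":[0,0,0]},{"fingers":85,"travel":[39,-41,10],"angular":[0,0,0]},{"fingers":85,"travel":[39,-41,10],"angular":[0,0,0]},{"fingers":85,"travel":[39,-41,10],"angular":[0,0,0]},{"fingers":85,"travel":[39,-41,10],"angular":[0,0,0.15]},{"fingers":85,"travel":[0,0,5],"angular":[0,0,0.155]},{"fingers":85,"travel":[0,0,0],"angular":[0,0,0.155]},{"fingers":85,"travel":[0,0,0],"angular":[0,0,0]}]'
python3 - <<'E'
from h import *
import cv2
s=state();cv2.imwrite("pics/w1.png",cv2.cvtColor(capture("wrist"),cv2.COLOR_RGB2BGR))
print(s['t'],s['tcp_pos'],list(s['orientation'].round(5)),s['joints'][5]); go(.535,.128,.18,82.5)
E
```

```text
t: 1.1
tcp_pos: [0.3915, -0.1791, 0.2352]
orientation: [0.987, 0.163, 0.0, 0.0]
force: [1.0, -1.7, 0.3]
opening: 0.085
finger_force: 0.0
t: 2.1
tcp_pos: [0.5094, 0.0763, 0.18]
orientation: [0.998, -0.066, -0.0, 0.0]
force: [0.3, 0.8, -0.5]
opening: 0.0849
finger_force: 0.0
2.1 [0.5094316  0.07626272 0.18001879] [np.float64(0.99785), np.float64(-0.06555), np.float64(-0.00032), np.float64(4e-05)] 1.734644551804371
turn [0.    0.    0.002] travel before-turn axes mm [ 18.6 -54.7   0.2] after-turn axes [ 18.5 -54.8   0.2] j6 1.73
```

View pics/w1.png

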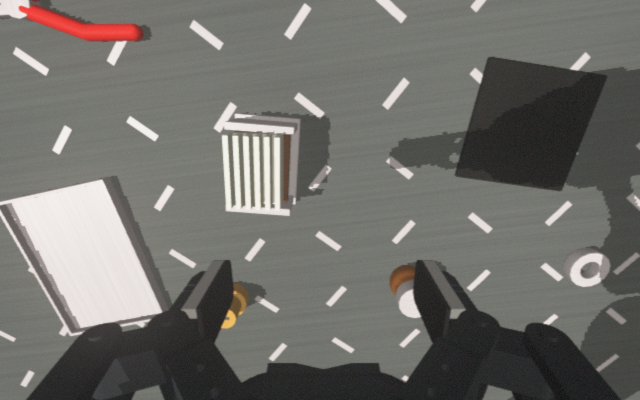

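The wrist view shows the fins with corners about (223,135), (284,136), (288,213) and (227,210), the tray on the left and the pad at upper right.

```bash
python3 - <<'E'
from h import *
import cv2
s=state();w=ray("wrist",[(223,136),(283,137),(288,213),(227,210)],.062,s['tcp_pos'],s['orientation'])
print(w.mean(0),[yaw(w[3],w[0]),yaw(w[2],w[1])],w.round(4))
im=cv2.imread("pics/w1.png")
t=np.hstack([cv2.resize(im[105:225,205:310],(525,600),interpolation=3)]);cv2.imwrite("pics/w1c.png",t)
E
```

```text
[0.53497454 0.1269848  0.062     ] [np.float64(-9.995834511771324), np.float64(-5.890514793108561)] [[0.5688 0.1455 0.062 ]
 [0.5621 0.1    0.062 ]
 [0.5    0.1064 0.062 ]
 [0.5091 0.156  0.062 ]]
```

View pics/w1c.png

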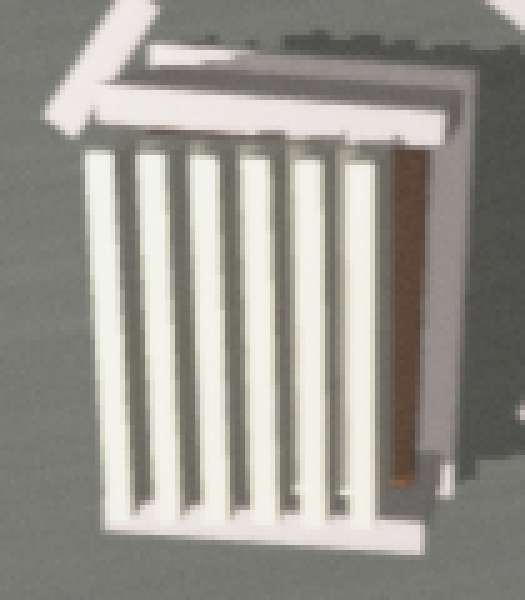

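The crop gives fin corners (85,150), (378,158), (375,530) and (105,517). The spacer's right edge runs from (430,150) to (413,485).

```bash
python3 - <<'E'
from h import *
s=state();f=lambda p,z:ray("wrist",np.array([205,105])+np.array(p)/5-.4,z,s['tcp_pos'],s['orientation'])
w=f([(85,150),(378,158),(375,530),(105,517)],.062)
print(w.mean(0),[yaw(w[3],w[0]),yaw(w[2],w[1])],yaw(w[1],w[0])-90,yaw(w[2],w[3])-90,w.round(4))
e=f([(430,150),(413,485)],.038);print("spacer edge",e.round(4),yaw(e[1],e[0]))
g=f([(95,85),(445,110)],.046);print("far wall",g.round(4),yaw(g[1],g[0])-90)
go(w.mean(0)[0],w.mean(0)[1],.11,82)
E
```

```text
[0.53670467 0.12951817 0.062     ] [np.float64(-10.04586288750196), np.float64(-10.318747569509446)] -8.963862307259873 -10.375705614977548 [[0.5699 0.1463 0.062 ]
 [0.563  0.1021 0.062 ]
 [0.503  0.113  0.062 ]
 [0.511  0.1567 0.062 ]]
spacer edge [[0.5604 0.0967 0.038 ]
 [0.502  0.1093 0.038 ]] -12.189958506230239
far wall [[0.5785 0.1476 0.046 ]
 [0.5673 0.0924 0.046 ]] -11.42779922836877
turn [0.    0.    0.011] travel before-turn axes mm [ 20.1 -56.5  70.2] after-turn axes [ 19.5 -56.7  70.2] j6 1.73
```

```bash
python3 -c "
from h import *
go(.537,.1295,.054,79.7)"
```

```text
turn [0.    0.    0.051] travel before-turn axes mm [ 20.4 -56.5 126.2] after-turn axes [ 17.5 -57.4 126.2] j6 1.73
```

```bash
python3 -m creep '[{"fingers":85,"travel":[0,0,0],"angular":[0,0,0.051]},{"fingers":85,"travel":[9,-29,20],"angular":[0,0,0]},{"fingers":85,"travel":[8.5,-28.4,20],"angular":[0,0,0]},{"fingers":85,"travel":[0,0,30],"angular":[0,0,0]},{"fingers":85,"travel":[0,0,20],"angular":[0,0,0]},{"fingers":85,"travel":[0,0,0],"angular":[0,0,0]}]'
python3 - <<'E'
from h import *
import cv2
s=state();cv2.imwrite("pics/w2.png",cv2.cvtColor(capture("wrist"),cv2.COLOR_RGB2BGR))
go(.537,.1295,.054,79.7)
E
```

```text
t: 2.9
tcp_pos: [0.5365, 0.1291, 0.0893]
orientation: [0.996, -0.09, -0.001, 0.0]
force: [0.5, 0.1, 0.5]
opening: 0.0853
finger_force: 0.0
turn [ 0.     0.001 -0.001] travel before-turn axes mm [-0.1 -0.3 36.2] after-turn axes [-0.2 -0.3 36.2] j6 1.88
```

View pics/w2.png

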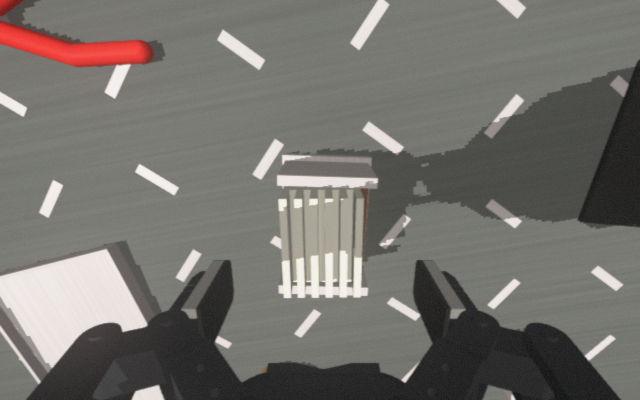

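The stack is centred between the fingers (fins from column 281 to 364, centre about 322) and square to them. I'll descend and grip.

```bash
python3 -m creep '[{"fingers":85,"travel":[0,0,18],"angular":[0,0,0]},{"fingers":85,"travel":[0,0,18],"angular":[0,0,0]},{"fingers":60,"travel":[0,0,0],"angular":[0,0,0]},{"fingers":40,"travel":[0,0,0],"angular":[0,0,0]},{"fingers":30,"travel":[0,0,0],"angular":[0,0,0]},{"fingers":30,"travel":[0,0,0],"angular":[0,0,0]},{"fingers":30,"travel":[0,0,0],"angular":[0,0,0]},{"fingers":30,"travel":[0,0,0],"angular":[0,0,0]}]'
```

```text
t: 3.95
tcp_pos: [0.538, 0.1294, 0.0557]
orientation: [0.996, -0.091, 0.001, -0.0]
force: [-1.2, 0.5, 9.8]
opening: 0.0427
finger_force: 60.8
```

```bash
python3 -m creep '[{"fingers":30,"travel":[0,0,-4],"angular":[0,0,0]},{"fingers":30,"travel":[0,0,-10],"angular":[0,0,0]},{"fingers":30,"travel":[0,0,-25],"angular":[0,0,0]},{"fingers":30,"travel":[0,0,-40],"angular":[0,0,0]},{"fingers":30,"travel":[0,0,0],"angular":[0,0,0]}]'
python3 - <<'E'
from h import *
a=np.radians(4.9);c=np.array([.452,.3385])
p=c+.038*np.array([np.cos(a),np.sin(a)]);print(p)
go(*p,.10,94.9)
E
```

```text
t: 4.58
tcp_pos: [0.5389, 0.1296, 0.1365]
orientation: [0.996, -0.091, 0.003, -0.001]
force: [-0.1, 0.4, -1.4]
opening: 0.0427
finger_force: 61.5
[0.48986112 0.34174584]
turn [-0.001 -0.005 -0.269] travel before-turn axes mm [ -87.  -199.6   36.4] after-turn axes [ -30.7 -215.5   36.5] j6 1.88
```

```bash
python3 -m creep '[{"fingers":30,"travel":[-17.5,-40,0],"angular":[0,0,0]},{"fingers":30,"travel":[-17.5,-40,0],"angular":[0,0,0]},{"fingers":30,"travel":[-17.5,-40,10],"angular":[0,0,0]},{"fingers":30,"travel":[-17.5,-40,10],"angular":[0,0,0]},{"fingers":30,"travel":[-17,-39.6,16],"angular":[0,-0.002,-0.134]},{"fingers":30,"travel":[0,0,0],"angular":[0,-0.003,-0.135]},{"fingers":30,"travel":[0,0,0],"angular":[0,0,0]}]'
python3 - <<'E'
from h import *
import cv2
s=state();cv2.imwrite("pics/w3.png",cv2.cvtColor(capture("wrist"),cv2.COLOR_RGB2BGR))
print(s['tcp_pos'],s['orientation']);go(.490,.342,.019,94.9)
E
```

```text
t: 5.45
tcp_pos: [0.4876, 0.3416, 0.0967]
orientation: [0.999, 0.043, -0.003, 0.0]
force: [0.1, -0.0, -2.0]
opening: 0.0427
finger_force: 61.7
[0.4875826  0.34161742 0.09669166] [ 9.99070567e-01  4.30024582e-02 -2.96378381e-03  7.62973912e-05]
turn [-0.     0.006 -0.003] travel before-turn axes mm [ 2.6 -0.6 78. ] after-turn axes [ 2.2 -0.6 78. ] j6 1.99
```

View pics/w3.png

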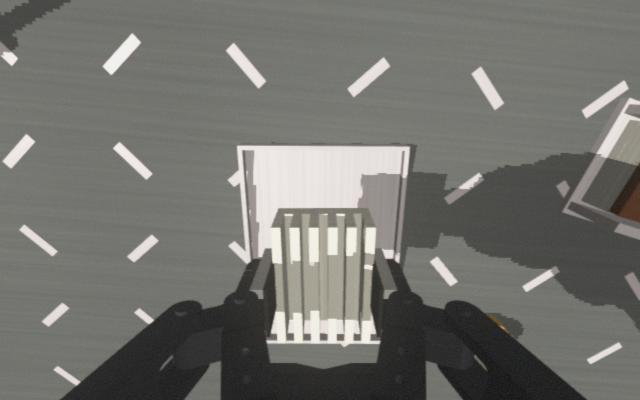

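The regulator hangs squarely between the fingers. The tray's far rim corners are at (239,147) and (409,147), and its near rim is at about row 342.

```bash
python3 - <<'E'
from h import *
s=state();w=ray("wrist",[(239,147),(409,147),(265,343),(380,343)],.011,s['tcp_pos'],s['orientation'])
print(w.round(4)); print("yaw",yaw(w[1],w[0])-90,w[:2].mean(0),w[2:].mean(0))
w=ray("wrist",[(272,210),(372,210)],.08,s['tcp_pos'],s['orientation']);print(w)
E
```

```text
[[0.5294 0.4012 0.011 ]
 [0.5387 0.2872 0.011 ]
 [0.3657 0.3799 0.011 ]
 [0.3736 0.2836 0.011 ]]
yaw 4.7110628070969085 [0.53404882 0.34420465 0.011     ] [0.36967915 0.33173365 0.011     ]
[[0.51310146 0.36811686 0.08      ]
 [0.5170923  0.31960842 0.08      ]]
```

```bash
python3 -m creep '[{"fingers":30,"travel":[2.4,0,20],"angular":[0,0.006,0]},{"fingers":30,"travel":[0,0,30],"angular":[0,0,0]},{"fingers":30,"travel":[0,0,16],"angular":[0,0,0]},{"fingers":30,"travel":[0,0,5],"angular":[0,0,0]},{"fingers":30,"travel":[0,0,2],"angular":[0,0,0]},{"fingers":30,"travel":[0,0,0],"angular":[0,0,0]}]'
```

```text
t: 6.25
tcp_pos: [0.4908, 0.3419, 0.0249]
orientation: [0.999, 0.043, 0.001, -0.001]
force: [0.1, -0.2, -2.6]
opening: 0.0428
finger_force: 61.7
```

```bash
python3 -m creep '[{"fingers":30,"travel":[0,0,2],"angular":[0,0,0]},{"fingers":30,"travel":[0,0,1.5],"angular":[0,0,0]},{"fingers":30,"travel":[0,0,1],"angular":[0,0,0]},{"fingers":30,"travel":[0,0,0],"angular":[0,0,0]}]'
```

```text
t: 6.75
tcp_pos: [0.4906, 0.3418, 0.0207]
orientation: [0.999, 0.043, 0.001, -0.0]
force: [-5.1, -1.7, 15.9]
opening: 0.0424
finger_force: 63.8
```

Down at about 16 N. I'll open to 50 mm and use the tray floor to measure how far the fingertips reach ahead of the TCP.

```bash
python3 -m creep '[{"fingers":50,"travel":[0,0,-2],"angular":[0,0,0]},{"fingers":50,"travel":[0,0,0],"angular":[0,0,0]},{"fingers":50,"travel":[0,0,0],"angular":[0,0,0]},{"fingers":50,"travel":[0,0,2],"angular":[0,0,0]},{"fingers":50,"travel":[0,0,0],"angular":[0,0,0]}]'
python3 -m creep '[{"fingers":50,"travel":[0,0,2],"angular":[0,0,0]},{"fingers":50,"travel":[0,0,0],"angular":[0,0,0]}]'
```

```text
t: 7.38
tcp_pos: [0.4903, 0.3417, 0.0195]
orientation: [0.999, 0.043, 0.0, -0.0]
force: [-0.6, 0.3, -0.1]
opening: 0.0501
finger_force: 0.0
t: 7.62
tcp_pos: [0.4904, 0.3417, 0.0176]
orientation: [0.999, 0.043, 0.0, -0.0]
force: [0.4, 0.5, 0.5]
opening: 0.0499
finger_force: 0.0
```

```bash
python3 -m creep '[{"fingers":50,"travel":[0,0,2],"angular":[0,0,0]},{"fingers":50,"travel":[0,0,0],"angular":[0,0,0]}]'
python3 -m creep '[{"fingers":50,"travel":[0,0,1.5],"angular":[0,0,0]},{"fingers":50,"travel":[0,0,0],"angular":[0,0,0]}]'
```

```text
t: 7.88
tcp_pos: [0.4904, 0.3417, 0.0156]
orientation: [0.999, 0.043, 0.0, -0.0]
force: [-0.1, 0.3, 0.2]
opening: 0.0504
finger_force: 0.0
t: 8.12
tcp_pos: [0.4904, 0.3417, 0.0142]
orientation: [0.999, 0.043, 0.0, -0.0]
force: [0.4, 0.2, 0.9]
opening: 0.0496
finger_force: 0.0
```

```bash
python3 -m creep '[{"fingers":50,"travel":[0,0,1.5],"angular":[0,0,0]},{"fingers":50,"travel":[0,0,0],"angular":[0,0,0]}]'
python3 -m creep '[{"fingers":50,"travel":[0,0,1.5],"angular":[0,0,0]},{"fingers":50,"travel":[0,0,0],"angular":[0,0,0]}]'
```

```text
t: 8.38
tcp_pos: [0.4905, 0.3418, 0.0139]
orientation: [0.999, 0.043, 0.001, -0.0]
force: [-5.1, -2.6, 22.9]
opening: 0.0502
finger_force: 11.3
t: 8.62
tcp_pos: [0.4905, 0.3418, 0.0138]
orientation: [0.999, 0.043, 0.001, -0.001]
force: [-11.0, -6.8, 49.5]
opening: 0.0502
finger_force: 24.8
```

```bash
python3 -m creep '[{"fingers":56,"travel":[0,0,-8],"angular":[0,0,0]},{"fingers":60,"travel":[0,0,-22],"angular":[0,0,0]},{"fingers":80,"travel":[0,0,-50],"angular":[0,0,0]},{"fingers":80,"travel":[0,0,-50],"angular":[0,0,0]},{"fingers":80,"travel":[0,0,0],"angular":[0,0,0]}]'
python3 -c "
from h import *
go(.537,.1295,.15,79.7)"
```

```text
t: 9.25
tcp_pos: [0.4921, 0.3427, 0.1451]
orientation: [0.999, 0.043, 0.003, -0.002]
force: [-0.9, -0.8, -0.0]
opening: 0.0798
finger_force: 0.0
turn [-0.004 -0.007  0.266] travel before-turn axes mm [ 26.5 216.2  -5.4] after-turn axes [ 82.3 201.7  -4.9] j6 1.99
```

```bash
python3 -m creep '[{"fingers":80,"travel":[6.6,54,0],"angular":[0,0,0]},{"fingers":80,"travel":[6.6,54,0],"angular":[0,0,0]},{"fingers":80,"travel":[6.6,54,0],"angular":[0,0,0]},{"fingers":80,"travel":[6.6,54,-5],"angular":[-0.002,-0.003,0.133]},{"fingers":80,"travel":[0,0,0],"angular":[-0.002,-0.004,0.133]},{"fingers":80,"travel":[0,0,0],"angular":[0,0,0]},{"fingers":80,"travel":[0,0,0],"angular":[0,0,0]}]'
cat > brown.py <<'E'
import sys,cv2
from h import *
def plate(z,pic=None):
    "centre and long-side yaw of the biggest brown region, taken at height z"
    s=state();im=capture("wrist")
    if pic: cv2.imwrite(pic,cv2.cvtColor(im,cv2.COLOR_RGB2BGR))
    h=cv2.cvtColor(im,cv2.COLOR_RGB2HSV)
    m=cv2.inRange(h,(4,80,25),(16,255,255))
    n,l,st,c=cv2.connectedComponentsWithStats(m)
    i=1+st[1:,4].argmax();cs=cv2.findContours((l==i).astype('uint8'),0,1)[0]
    p=ray("wrist",cs[0][:,0]+0.,z,s['tcp_pos'],s['orientation'])
    r=cv2.minAreaRect((p[:,:2]*1000).astype('float32'))
    print("bbox",st[i],"rect",r); return r
E
python3 - <<'E'
from brown import *
plate(.038,"pics/w4.png")
print(state()['tcp_pos']);go(.537,.1295,.15,79.7)
E
```

```text
t: 10.12
tcp_pos: [0.5348, 0.1292, 0.1457]
orientation: [0.996, -0.088, -0.003, 0.002]
force: [-0.2, 0.2, 0.5]
opening: 0.0801
finger_force: 0.0
bbox [ 294  162   63   73 4307] rect ((535.6964111328125, 127.23998260498047), (47.395816802978516, 59.11928176879883), 77.72159576416016)
[0.53477446 0.12930694 0.14580481]
turn [0.004 0.006 0.003] travel before-turn axes mm [ 2.1 -0.6 -4.2] after-turn axes [ 2.2 -0.6 -4.2] j6 1.88
```

View pics/w4.png

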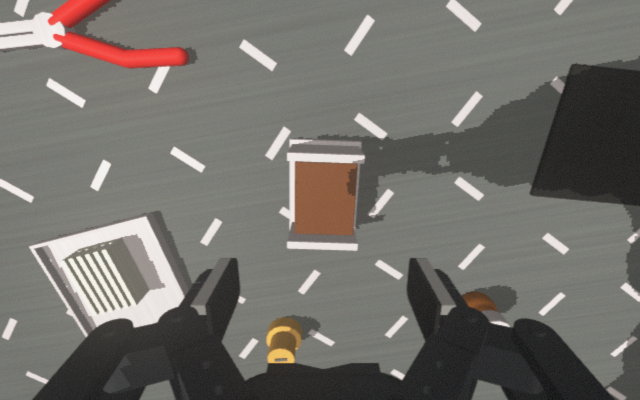

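The regulator stands in the tray, fins up. The bare spacer lies in the frame: brown from (294,162) to (357,235), with the code giving its centre at (0.536, 0.127) m.

```bash
python3 -c "
from h import *
go(.536,.1278,.0427,78.7)"
```

```text
turn [0.004 0.006 0.021] travel before-turn axes mm [  2.1   0.9 103.1] after-turn axes [  1.5   1.2 103.1] j6 1.88
```

```bash
python3 -m creep '[{"fingers":80,"travel":[1.5,1,0],"angular":[0.004,0.006,0.021]},{"fingers":80,"travel":[0,0,40],"angular":[0,0,0]},{"fingers":70,"travel":[0,0,35],"angular":[0,0,0]},{"fingers":66,"travel":[0,0,20],"angular":[0,0,0]},{"fingers":60,"travel":[0,0,0],"angular":[0,0,0]},{"fingers":60,"travel":[0,0,0],"angular":[0,0,0]}]'
python3 -c "
from h import *
go(.536,.1278,.0427,78.7)"
```

```text
t: 10.92
tcp_pos: [0.5369, 0.1276, 0.0519]
orientation: [0.995, -0.1, 0.001, -0.0]
force: [-0.7, 0.2, -0.1]
opening: 0.0597
finger_force: 0.0
turn [-0.    -0.001 -0.004] travel before-turn axes mm [-0.9  0.   9.2] after-turn axes [-0.9  0.   9.2] j6 1.9
```

```bash
python3 -m creep '[{"fingers":60,"travel":[-0.9,0,9.2],"angular":[0,0,0]},{"fingers":60,"travel":[0,0,0],"angular":[0,0,0]},{"fingers":50,"travel":[0,0,0],"angular":[0,0,0]},{"fingers":42,"travel":[0,0,0],"angular":[0,0,0]},{"fingers":42,"travel":[0,0,0],"angular":[0,0,0]},{"fingers":42,"travel":[0,0,0],"angular":[0,0,0]},{"fingers":42,"travel":[0,0,0],"angular":[0,0,0]}]'
```

```text
t: 11.8
tcp_pos: [0.5357, 0.1276, 0.0426]
orientation: [0.995, -0.1, 0.001, -0.0]
force: [-2.4, -1.0, 8.8]
opening: 0.0461
finger_force: 60.4
```

```bash
python3 -m creep '[{"fingers":42,"travel":[0,0,-3],"angular":[0,0,0]},{"fingers":42,"travel":[0,0,-8],"angular":[0,0,0]},{"fingers":42,"travel":[0,0,-25],"angular":[0,0,0]},{"fingers":42,"travel":[0,0,-50],"angular":[0,0,0]},{"fingers":42,"travel":[0,0,0],"angular":[0,0,0]}]'
python3 -c "
from h import *
go(.534,-.121,.08,68.6)"
```

```text
t: 12.42
tcp_pos: [0.5375, 0.1279, 0.1316]
orientation: [0.995, -0.1, 0.003, -0.001]
force: [-0.6, 0.2, -1.2]
opening: 0.046
finger_force: 61.7
turn [-0.003 -0.006  0.172] travel before-turn axes mm [ 46.  244.7  51.4] after-turn axes [ 87.6 233.   51.6] j6 1.9
```

```bash
python3 -m creep '[{"fingers":42,"travel":[9.2,49,0],"angular":[0,0,0]},{"fingers":42,"travel":[9.2,49,0],"angular":[0,0,0]},{"fingers":42,"travel":[9.2,49,10],"angular":[0,0,0]},{"fingers":42,"travel":[9.2,49,15],"angular":[0,0,0]},{"fingers":42,"travel":[9.2,48.7,26],"angular":[-0.003,-0.006,0.172]},{"fingers":42,"travel":[0,0,0],"angular":[0,0,0]},{"fingers":42,"travel":[0,0,0],"angular":[0,0,0]}]'
python3 -c "
from h import *
go(.534,-.121,.0175,68.6)"
```

```text
t: 13.3
tcp_pos: [0.5314, -0.121, 0.0768]
orientation: [0.983, -0.185, -0.003, 0.001]
force: [-0.2, 0.2, 0.1]
opening: 0.0459
finger_force: 61.8
turn [0.003 0.006 0.001] travel before-turn axes mm [ 2.7 -1.2 59.3] after-turn axes [ 2.4 -1.  59.3] j6 1.61
```

```bash
python3 -m creep '[{"fingers":42,"travel":[2.4,-1,20],"angular":[0.003,0.006,0]},{"fingers":42,"travel":[0,0,20],"angular":[0,0,0]},{"fingers":42,"travel":[0,0,12],"angular":[0,0,0]},{"fingers":42,"travel":[0,0,4],"angular":[0,0,0]},{"fingers":42,"travel":[0,0,2],"angular":[0,0,0]},{"fingers":42,"travel":[0,0,0],"angular":[0,0,0]}]'
python3 -m creep '[{"fingers":42,"travel":[0,0,1],"angular":[0,0,0]},{"fingers":42,"travel":[0,0,0],"angular":[0,0,0]}]'
```

```text
t: 14.05
tcp_pos: [0.5345, -0.1213, 0.0194]
orientation: [0.983, -0.185, 0.001, 0.0]
force: [0.4, 0.2, -0.2]
opening: 0.0459
finger_force: 61.8
t: 14.3
tcp_pos: [0.5344, -0.1214, 0.0181]
orientation: [0.983, -0.186, 0.001, 0.0]
force: [0.6, 0.5, 0.6]
opening: 0.0458
finger_force: 61.8
```

```bash
python3 -m creep '[{"fingers":42,"travel":[0,0,1],"angular":[0,0,0]},{"fingers":42,"travel":[0,0,0],"angular":[0,0,0]}]'
```

```text
t: 14.55
tcp_pos: [0.5344, -0.1214, 0.0176]
orientation: [0.983, -0.186, 0.001, 0.0]
force: [-3.3, 0.5, 13.7]
opening: 0.0458
finger_force: 63.3
```

```bash
python3 -m creep '[{"fingers":56,"travel":[0,0,-0.5],"angular":[0,0,0]},{"fingers":60,"travel":[0,0,0],"angular":[0,0,0]},{"fingers":62,"travel":[0,0,-10],"angular":[0,0,0]},{"fingers":80,"travel":[0,0,-30],"angular":[0,0,0]},{"fingers":82,"travel":[0,0,-40],"angular":[0,0,-0.17]},{"fingers":82,"travel":[0,0,-25],"angular":[0,0,-0.175]},{"fingers":82,"travel":[0,0,0],"angular":[0,0,-0.175]},{"fingers":82,"travel":[0,0,0],"angular":[0,0,-0.175]}]'
python3 -m creep '[{"fingers":82,"travel":[0,0,0],"angular":[0,0,-0.175]},{"fingers":82,"travel":[0,0,0],"angular":[0,0,-0.175]},{"fingers":82,"travel":[0,0,0],"angular":[0,0,-0.175]},{"fingers":82,"travel":[0,0,0],"angular":[0,0,-0.175]},{"fingers":82,"travel":[0,0,0],"angular":[0,0,-0.176]},{"fingers":82,"travel":[0,0,0],"angular":[0,0,0]},{"fingers":82,"travel":[0,0,0],"angular":[0,0,0]}]'
python3 - <<'E'
from brown import *
(c,wh,a)=plate(.013,"pics/w5.png")
print(state()['tcp_pos']);go(c[0]/1e3,c[1]/1e3,.02,158.6)
E
```

```text
t: 15.55
tcp_pos: [0.5344, -0.1213, 0.1235]
orientation: [0.987, 0.163, 0.001, 0.001]
force: [-0.7, -0.4, 0.0]
opening: 0.0818
finger_force: 0.0
t: 16.42
tcp_pos: [0.5342, -0.1212, 0.1228]
orientation: [0.827, 0.562, 0.0, 0.001]
force: [1.1, -0.5, 0.3]
opening: 0.0823
finger_force: 0.0
bbox [ 284  169   78   60 4569] rect ((534.5722045898438, -120.41366577148438), (49.19234848022461, 60.4693603515625), 68.32145690917969)
[ 0.53421339 -0.12123716  0.12266881]
turn [ 0.001  0.    -0.003] travel before-turn axes mm [ 9.000e-01 -1.000e-01  1.027e+02] after-turn axes [  0.9   0.  102.7] j6 0.04
```

The code finds the plate on the pad at (0.5346, −0.1204) m, lined up as commanded. I'll descend to grip its short ends.

```bash
python3 -m creep '[{"fingers":82,"travel":[0.5,0,40],"angular":[0,0,0]},{"fingers":80,"travel":[0,0,40],"angular":[0,0,0]},{"fingers":76,"travel":[0,0,20],"angular":[0,0,0]},{"fingers":72,"travel":[0,0,6.7],"angular":[0,0,0]},{"fingers":66,"travel":[0,0,0],"angular":[0,0,0]},{"fingers":66,"travel":[0,0,0],"angular":[0,0,0]}]'
python3 -m creep '[{"fingers":54,"travel":[0,0,0],"angular":[0,0,0]},{"fingers":54,"travel":[0,0,0],"angular":[0,0,0]},{"fingers":54,"travel":[0,0,0],"angular":[0,0,0]},{"fingers":54,"travel":[0,0,0],"angular":[0,0,0]}]'
```

```text
t: 17.23
tcp_pos: [0.535, -0.1211, 0.0167]
orientation: [0.826, 0.564, 0.0, 0.001]
force: [0.1, -0.4, 0.1]
opening: 0.0657
finger_force: 0.0
t: 17.73
tcp_pos: [0.535, -0.121, 0.0172]
orientation: [0.826, 0.564, 0.001, 0.001]
force: [-3.0, 0.2, 16.5]
opening: 0.0581
finger_force: 60.8
```

```bash
python3 -m creep '[{"fingers":54,"travel":[0,0,-3],"angular":[0,0,0]},{"fingers":54,"travel":[0,0,-10],"angular":[0,0,0]},{"fingers":54,"travel":[0,0,-25],"angular":[0,0,0]},{"fingers":54,"travel":[0,0,-45],"angular":[0,0,0]},{"fingers":54,"travel":[0,0,0],"angular":[0,0,0]}]'
python3 -c "
from h import *
go(.477,-.264,.085,158.6)"
```

```text
t: 18.35
tcp_pos: [0.5361, -0.1213, 0.1022]
orientation: [0.826, 0.564, 0.002, 0.003]
force: [0.8, -0.3, -0.5]
opening: 0.0576
finger_force: 64.2
turn [0.006 0.    0.   ] travel before-turn axes mm [-154.4   -3.2   17.2] after-turn axes [-154.4   -3.    17.2] j6 0.04
```

```bash
python3 -c "
from h import *
go(.433,-.376,.085,158.6)"
```

```text
turn [0.006 0.    0.   ] travel before-turn axes mm [-274.7   -3.3   17.2] after-turn axes [-274.7   -3.1   17.2] j6 0.04
```

```bash
python3 -m creep '[{"fingers":54,"travel":[-50,-1,0],"angular":[0,0,0]},{"fingers":54,"travel":[-50,-1,0],"angular":[0,0,0]},{"fingers":54,"travel":[-50,-1,0],"angular":[0,0,0]},{"fingers":54,"travel":[-50,0,0],"angular":[0,0,0]},{"fingers":54,"travel":[-50,0,7],"angular":[0,0,0]},{"fingers":54,"travel":[-24.7,0,10],"angular":[0.005,0,0]},{"fingers":54,"travel":[0,0,0],"angular":[0,0,0]},{"fingers":54,"travel":[0,0,0],"angular":[0,0,0]}]'
python3 - <<'E'
from h import *
import cv2
s=state();im=cv2.cvtColor(capture("wrist"),cv2.COLOR_RGB2BGR);cv2.imwrite("pics/w6.png",im)
print(list(s['tcp_pos']),list(s['orientation']))
c=calibration("wrist");M=c['mount'];Rt=R.from_quat(s['orientation']).as_matrix()
p=Rt.T@(np.array([.455,-.320,.03])-s['tcp_pos']);q=M[:3,:3].T@(p-M[:3,3])
u,v=c['cx']+c['fx']*q[0]/-q[2],c['cy']+c['fy']*-q[1]/-q[2];print(u,v)
x0,y0=int(np.clip(u-100,0,440)),int(np.clip(v-75,0,250));print("origin",x0,y0)
cv2.imwrite("pics/w6c.png",cv2.resize(im[y0:y0+150,x0:x0+200],(800,600),interpolation=3))
E
```

```text
t: 19.35
tcp_pos: [0.4315, -0.3749, 0.0817]
orientation: [0.826, 0.564, -0.001, -0.002]
force: [0.2, 1.1, -0.6]
opening: 0.0576
finger_force: 64.2
[np.float64(0.4314529561644181), np.float64(-0.37488141065500113), np.float64(0.08174121155947617)] [np.float64(0.8259669070571348), np.float64(0.5637134912979102), np.float64(-0.0013427077458650844), np.float64(-0.001991308891257643)]
326.4104364724535 133.35084720571584
origin 226 58
```

View pics/w6c.png

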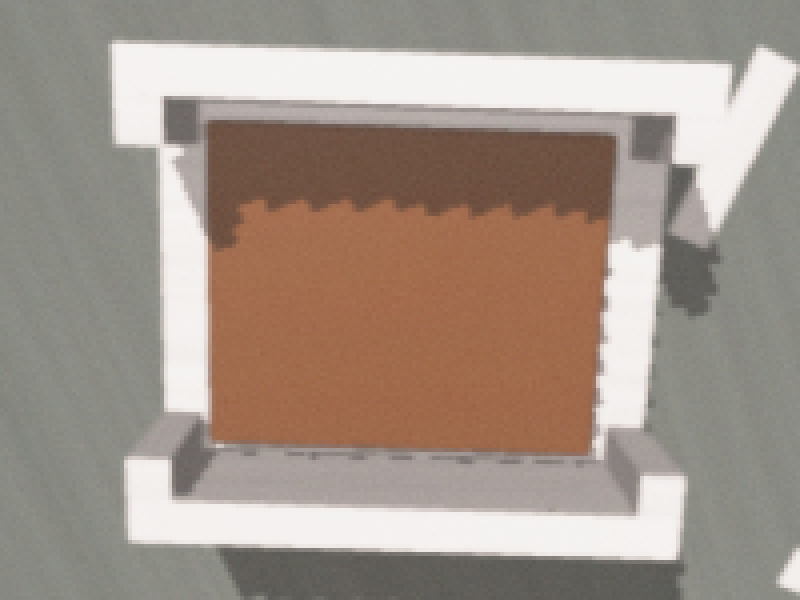

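The holder's rim is fully visible. Outer corners in the crop are (112,41), (733,64), (682,560) and (128,542); inner corners are (163,97), (673,115), (638,515) and (172,495).

```bash
python3 - <<'E'
from h import *
s=state();f=lambda p,z:ray("wrist",np.array([226,58])+np.array(p)/4-.4,z,s['tcp_pos'],s['orientation'])
for p in([(112,41),(733,64),(682,560),(128,542)],[(163,97),(673,115),(638,515),(172,495)]):
    w=f(p,.04);print(w.mean(0).round(4),"yaw",yaw(w[0],w[1]),yaw(w[3],w[2]),yaw(w[3],w[0])-90,yaw(w[2],w[1])-90,[round(1e3*np.linalg.norm(w[i]-w[i-1]),1) for i in range(4)])
o=f([(208,120),(615,135),(591,455),(211,440)],.016);print("old",o.mean(0).round(4),yaw(o[0],o[1]),yaw(o[3],o[2]))
y=R.from_quat(s['orientation']).as_matrix()[:,1];print("jaw yaw",np.degrees(np.arctan2(y[1],y[0])),y)
E
```

```text
[ 0.4562 -0.3209  0.04  ] yaw -23.35741380282061 -23.274913735620803 -23.38742146166848 -22.760269853694055 [np.float64(65.2), np.float64(77.2), np.float64(65.1), np.float64(77.9)]
[ 0.456  -0.3206  0.04  ] yaw -23.2819330802952 -23.87836704850584 -23.24912985608657 -22.6164580850769 [np.float64(51.8), np.float64(64.2), np.float64(52.5), np.float64(64.8)]
old [ 0.4556 -0.3204  0.016 ] -23.373531038831445 -23.647637782854495
jaw yaw -21.344243594392164 [ 0.93140093 -0.36396685 -0.00452125]
```

```bash
python3 -c "
from h import *
go(.4561,-.3207,.0817,-23.3)"
```

```text
turn [-0.005  0.     0.034] travel before-turn axes mm [59.2  3.1  0.2] after-turn axes [59.3  1.1  0.2] j6 -0.44
```

```bash
python3 -m creep '[{"fingers":54,"travel":[0,0,0],"angular":[-0.005,0,0.034]},{"fingers":54,"travel":[30,1,0],"angular":[0,0,0]},{"fingers":54,"travel":[29.3,0,0],"angular":[0,0,0]},{"fingers":54,"travel":[0,0,0],"angular":[0,0,0]},{"fingers":54,"travel":[0,0,0],"angular":[0,0,0]}]'
python3 -c "
from h import *
go(.4561,-.3207,.0282,-23.3)"
```

```text
t: 20.02
tcp_pos: [0.4561, -0.3216, 0.0821]
orientation: [0.835, 0.55, 0.0, 0.001]
force: [1.0, -0.3, -0.0]
opening: 0.0574
finger_force: 64.2
turn [ 0.001  0.001 -0.   ] travel before-turn axes mm [ 0.8 -0.4 53.9] after-turn axes [ 0.8 -0.3 53.9] j6 -0.31
```

```bash
python3 -m creep '[{"fingers":54,"travel":[0.8,-0.4,14],"angular":[0,0,0]},{"fingers":54,"travel":[0,0,14],"angular":[0,0,0]},{"fingers":54,"travel":[0,0,5],"angular":[0,0,0]},{"fingers":54,"travel":[0,0,5],"angular":[0,0,0]},{"fingers":54,"travel":[0,0,0],"angular":[0,0,0]}]'
python3 -m creep '[{"fingers":54,"travel":[0,0,5],"angular":[0,0,0]},{"fingers":54,"travel":[0,0,5],"angular":[0,0,0]},{"fingers":54,"travel":[0,0,3],"angular":[0,0,0]},{"fingers":54,"travel":[0,0,0],"angular":[0,0,0]}]'
```

```text
t: 20.65
tcp_pos: [0.4558, -0.3206, 0.0436]
orientation: [0.835, 0.55, -0.0, 0.0]
force: [0.5, 0.6, -0.6]
opening: 0.0577
finger_force: 64.2
t: 21.15
tcp_pos: [0.4558, -0.3205, 0.0306]
orientation: [0.835, 0.55, -0.0, 0.0]
force: [0.4, -0.2, 0.3]
opening: 0.058
finger_force: 64.2
```

```bash
python3 -m creep '[{"fingers":54,"travel":[0,0,1.5],"angular":[0,0,0]},{"fingers":54,"travel":[0,0,1.3],"angular":[0,0,0]},{"fingers":54,"travel":[0,0,0],"angular":[0,0,0]}]'
```

```text
t: 21.52
tcp_pos: [0.456, -0.3207, 0.0283]
orientation: [0.835, 0.55, 0.0, 0.001]
force: [-0.5, 1.8, 5.7]
opening: 0.0577
finger_force: 64.8
```

```bash
python3 -m creep '[{"fingers":66,"travel":[0,0,0],"angular":[0,0,0]},{"fingers":70,"travel":[0,0,0],"angular":[0,0,0]},{"fingers":70,"travel":[0,0,-5],"angular":[0,0,0]},{"fingers":72,"travel":[0,0,-20],"angular":[0,0,0]},{"fingers":80,"travel":[0,0,-50],"angular":[0,0,0]},{"fingers":80,"travel":[0,0,-50],"angular":[0,0,0]},{"fingers":80,"travel":[0,0,0],"angular":[0,0,0]}]'
python3 - <<'E'
from brown import *
plate(.024,"pics/w7.png")
go(.5357,.1276,.15,78.7)
E
```

```text
t: 22.4
tcp_pos: [0.4573, -0.3218, 0.1569]
orientation: [0.835, 0.55, 0.001, 0.004]
force: [-0.1, -0.1, -0.9]
opening: 0.0799
finger_force: 0.0
bbox [ 285  166   70   51 3438] rect ((455.71136474609375, -321.2752685546875), (45.065921783447266, 59.11037826538086), 66.45953369140625)
turn [ 5.000e-03 -1.000e-03  1.361e+00] travel before-turn axes mm [ 443.4 -104.8    3.7] after-turn axes [ -10.2 -455.5    4.9] j6 -0.31
```

```bash
python3 -m creep '[{"fingers":80,"travel":[49.3,-11.6,0],"angular":[0,0,0]},{"fingers":80,"travel":[49.3,-11.6,0],"angular":[0,0,0]},{"fingers":80,"travel":[49.3,-11.6,0],"angular":[0,0,0]},{"fingers":80,"travel":[49.3,-11.6,0],"angular":[0,0,0]},{"fingers":80,"travel":[49.3,-11.6,0],"angular":[0,0,0]},{"fingers":80,"travel":[49.3,-11.6,0],"angular":[0,0,0]},{"fingers":80,"travel":[49.3,-11.6,0],"angular":[0,0,0]},{"fingers":80,"travel":[49.3,-11.6,0],"angular":[0,0,0]}]'
python3 -m creep '[{"fingers":80,"travel":[49,-12,0],"angular":[0,0,0.17]},{"fingers":80,"travel":[0,0,0],"angular":[0,0,0.17]},{"fingers":80,"travel":[0,0,0],"angular":[0,0,0.17]},{"fingers":80,"travel":[0,0,0],"angular":[0,0,0.17]},{"fingers":80,"travel":[0,0,0],"angular":[0,0,0.17]},{"fingers":80,"travel":[0,0,0],"angular":[0,0,0.17]},{"fingers":80,"travel":[0,0,0],"angular":[0,0,0.17]},{"fingers":80,"travel":[0,0,0],"angular":[0,0,0.171]}]'
python3 -m creep '[{"fingers":80,"travel":[0,0,0],"angular":[0,0,0]},{"fingers":80,"travel":[0,0,0],"angular":[0,0,0]}]'
python3 -c "
from h import *
go(.536,.1276,.06,78.7)"
```

```text
t: 23.45
tcp_pos: [0.5262, 0.08, 0.1517]
orientation: [0.835, 0.55, -0.001, -0.0]
force: [0.2, -0.3, -0.3]
opening: 0.0802
finger_force: 0.0
t: 24.45
tcp_pos: [0.5344, 0.128, 0.1516]
orientation: [0.995, -0.101, -0.001, 0.001]
force: [-0.3, 0.1, 0.3]
opening: 0.0801
finger_force: 0.0
t: 24.7
tcp_pos: [0.5348, 0.1281, 0.1522]
orientation: [0.995, -0.096, -0.0, 0.0]
force: [0.6, -0.1, 0.1]
opening: 0.0799
finger_force: 0.0
turn [0.001 0.    0.004] travel before-turn axes mm [ 1.3  0.1 92.2] after-turn axes [ 1.3  0.2 92.2] j6 1.89
```

```bash
python3 -m creep '[{"fingers":75,"travel":[1.3,0,40],"angular":[0,0,0.004]},{"fingers":70,"travel":[0,0,40],"angular":[0,0,0]},{"fingers":66,"travel":[0,0,28],"angular":[0,0,0]},{"fingers":64,"travel":[0,0,12],"angular":[0,0,0]},{"fingers":64,"travel":[0,0,0],"angular":[0,0,0]},{"fingers":64,"travel":[0,0,0],"angular":[0,0,0]}]'
python3 -c "
from h import *
go(.5357,.1276,.0237,78.7)"
```

```text
t: 25.45
tcp_pos: [0.5371, 0.1279, 0.0338]
orientation: [0.995, -0.1, 0.001, 0.0]
force: [-0.2, -0.5, 0.8]
opening: 0.0638
finger_force: 0.0
turn [ 0.    -0.002 -0.003] travel before-turn axes mm [-1.3  0.5 10.1] after-turn axes [-1.3  0.5 10.1] j6 1.9
```

```bash
python3 -m creep '[{"fingers":64,"travel":[-1.3,0.5,10],"angular":[0,0,0]},{"fingers":60,"travel":[0,0,0],"angular":[0,0,0]},{"fingers":46,"travel":[0,0,0],"angular":[0,0,0]},{"fingers":30,"travel":[0,0,0],"angular":[0,0,0]},{"fingers":30,"travel":[0,0,0],"angular":[0,0,0]},{"fingers":30,"travel":[0,0,0],"angular":[0,0,0]},{"fingers":30,"travel":[0,0,0],"angular":[0,0,0]}]'
python3 -m creep '[{"fingers":30,"travel":[0,0,-3],"angular":[0,0,0]},{"fingers":30,"travel":[0,0,-10],"angular":[0,0,0]},{"fingers":30,"travel":[0,0,-25],"angular":[0,0,0]},{"fingers":30,"travel":[0,0,-40],"angular":[0,0,0]},{"fingers":30,"travel":[0,0,-25],"angular":[0,0,0]},{"fingers":30,"travel":[0,0,0],"angular":[0,0,0]}]'
python3 - <<'E'
from h import *
a=np.radians(4.8);c=np.array([.4518,.3383]);p=c-.038*np.array([np.cos(a),np.sin(a)]);print(p)
go(*p,.1265,94.8)
E
```

```text
t: 26.32
tcp_pos: [0.5352, 0.1276, 0.0232]
orientation: [0.995, -0.1, 0.0, 0.0]
force: [-1.4, -0.2, 6.0]
opening: 0.0425
finger_force: 61.7
t: 27.08
tcp_pos: [0.536, 0.1278, 0.1279]
orientation: [0.995, -0.1, 0.002, -0.0]
force: [-0.3, 0.5, -2.5]
opening: 0.0426
finger_force: 61.5
[0.41393327 0.33512024]
turn [ 0.    -0.004 -0.285] travel before-turn axes mm [-161.1 -178.8    0.8] after-turn axes [-104.3 -216.8    1.4] j6 1.9
```

```bash
python3 -m creep '[{"fingers":30,"travel":[-32.2,-35.8,0],"angular":[0,0,0]},{"fingers":30,"travel":[-32.2,-35.8,0],"angular":[0,0,0]},{"fingers":30,"travel":[-32.2,-35.8,0],"angular":[0,0,0]},{"fingers":30,"travel":[-32.2,-35.8,10],"angular":[0,0,0]},{"fingers":30,"travel":[-32.2,-35.8,20],"angular":[0,-0.002,-0.142]},{"fingers":30,"travel":[0,0,0],"angular":[0,-0.002,-0.142]},{"fingers":30,"travel":[0,0,0],"angular":[0,0,0]},{"fingers":30,"travel":[0,0,0],"angular":[0,0,0]}]'
python3 - <<'E'
from h import *
go(.4139,.3351,.0202,94.8)
E
```

```text
t: 28.08
tcp_pos: [0.4132, 0.3347, 0.0953]
orientation: [0.999, 0.039, -0.002, 0.0]
force: [-0.2, 0.1, -1.9]
opening: 0.043
finger_force: 61.8
turn [ 0.     0.004 -0.005] travel before-turn axes mm [ 1.  -0.3 75.1] after-turn axes [ 0.7 -0.3 75.1] j6 2.06
```

```bash
python3 -m creep '[{"fingers":30,"travel":[0.8,0,20],"angular":[0,0.004,-0.005]},{"fingers":30,"travel":[0,0,30],"angular":[0,0,0]},{"fingers":30,"travel":[0,0,16],"angular":[0,0,0]},{"fingers":30,"travel":[0,0,4],"angular":[0,0,0]},{"fingers":30,"travel":[0,0,2],"angular":[0,0,0]},{"fingers":30,"travel":[0,0,0],"angular":[0,0,0]}]'
python3 -m creep '[{"fingers":30,"travel":[0,0,2],"angular":[0,0,0]},{"fingers":30,"travel":[0,0,1.3],"angular":[0,0,0]},{"fingers":30,"travel":[0,0,0],"angular":[0,0,0]}]'
```

```text
t: 28.82
tcp_pos: [0.4142, 0.3354, 0.0241]
orientation: [0.999, 0.044, 0.001, -0.0]
force: [-0.1, -0.4, -1.3]
opening: 0.0429
finger_force: 61.7
t: 29.2
tcp_pos: [0.4138, 0.3352, 0.0202]
orientation: [0.999, 0.044, 0.0, 0.0]
force: [0.5, 0.0, -1.5]
opening: 0.0429
finger_force: 61.7
```

```bash
python3 -m creep '[{"fingers":30,"travel":[0,0,1],"angular":[0,0,0]},{"fingers":30,"travel":[0,0,0],"angular":[0,0,0]}]'
```

```text
t: 29.45
tcp_pos: [0.4138, 0.3353, 0.0201]
orientation: [0.999, 0.044, 0.001, -0.0]
force: [-4.0, -2.2, 20.0]
opening: 0.0429
finger_force: 64.3
```

Contact at 20 N, so it's right down. I'll release, retreat upward and take the last look.

```bash
python3 -m creep '[{"fingers":50,"travel":[0,0,-1],"angular":[0,0,0]},{"fingers":56,"travel":[0,0,0],"angular":[0,0,0]},{"fingers":60,"travel":[0,0,0],"angular":[0,0,0]},{"fingers":60,"travel":[0,0,-10],"angular":[0,0,0]},{"fingers":64,"travel":[0,0,-30],"angular":[0,0,0]},{"fingers":80,"travel":[0,0,-50],"angular":[0,0,0]},{"fingers":80,"travel":[0,0,-50],"angular":[0,0,0]}]'
python3 -m creep '[{"fingers":80,"travel":[0,0,-50],"angular":[0,0,0]},{"fingers":80,"travel":[-30,0,-30],"angular":[0,0,0]},{"fingers":80,"travel":[-30,0,0],"angular":[0,0,0]},{"fingers":80,"travel":[0,0,0],"angular":[0,0,0]}]'
python3 - <<'E'
from h import *
import cv2
t=capture("top");w=capture("wrist");b=lambda i:cv2.cvtColor(i,cv2.COLOR_RGB2BGR)
f=lambda i,x,y,ww,h,W,H:cv2.resize(b(i)[y:y+h,x:x+ww],(W,H),interpolation=3)
cv2.imwrite("pics/fin.png",np.vstack([f(t,125,90,390,215,800,441),np.hstack([f(w,0,0,640,400,254,159),f(t,440,225,80,60,212,159),f(t,130,200,84,100,134,159),f(capture("scene"),340,180,220,175,200,159)])]))
E
```

```text
t: 30.32
tcp_pos: [0.4135, 0.3351, 0.1622]
orientation: [0.999, 0.044, 0.0, 0.0]
force: [0.7, -0.4, -0.6]
opening: 0.0796
finger_force: 0.0
t: 30.82
tcp_pos: [0.3522, 0.3296, 0.2411]
orientation: [0.999, 0.044, 0.0, -0.0]
force: [0.3, -0.3, 0.2]
opening: 0.0804
finger_force: 0.0
```

View pics/fin.png

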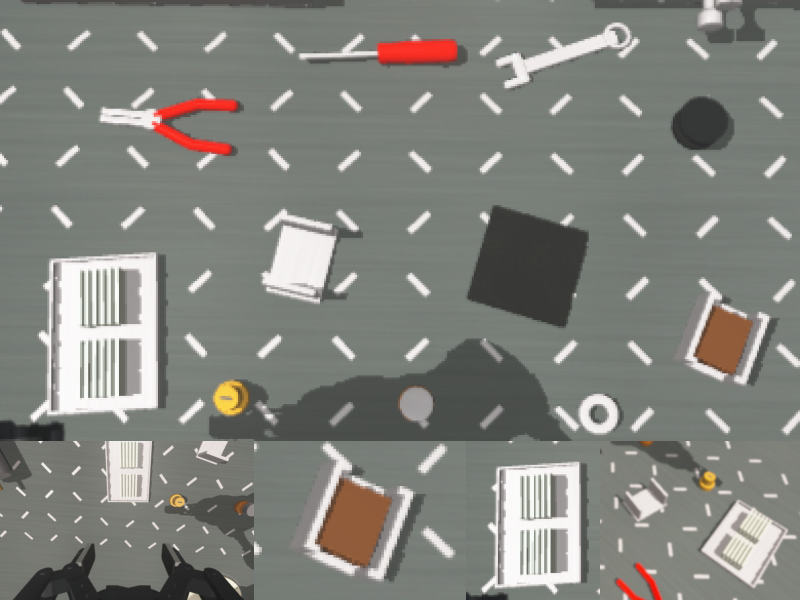

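Both regulators stand end to end in the tray with fins up, at about (100,297) and (100,367). The frame and pad are empty, the plate sits in the holder at (722,340), and the other things have not moved.

```bash
python3 -c "
from bench import *
print(finish_job())"
```

```text
the job is handed in; nothing more can be done
None
```

The job is handed in at about 31 s: both regulators stand fins up, end to end on the tray floor, the spacer lies flat on the pile in the holder, and the last pictures show the other things on the bench where they were.

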